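# Take the left-hand-threaded burr nut off a herb mill

### The arm

A 7-joint arm with a two-finger parallel gripper is mounted at the origin on the work surface. World frame = base frame: x ahead of the robot, y to its left, z up, the work surface at z = 0. Lengths are in m, angles in degrees, forces in N, time in s.
With the tool pointing down it reaches from about 0.425 to 0.875 m from the base axis. Payload 4.7 kg.
Tool frame: the origin (TCP) lies where the fingers leave the gripper's body, on its centre line; the fingertips stand 70 mm ahead of it and the grasp point (between the pads) lies 51 mm ahead of it (env.tip_reach is the distance from the TCP to the fingertips, in m); z points along the fingers, x is the direction in which the jaws open and shut, and the axes are right-handed (so a half turn about z gives the same grasp; the last joint's range is limited). The gripper opens to 87 mm and grips with 3 to 60 N. Pads are 19 mm wide; open, the fingers measure 117 mm over their backs; the gripper's body (75 mm by 190 mm) begins 51 mm behind the grasp point.
Start: joints at [68.761, 18.392, -4.016, 83.108, 1.295, 78.541, -3.26], TCP at [0.244, -0.602, 0.292] pointing down, gripper open.
Joint ranges: [-163.93, 163.93], [-17.29, 119.83], [-79.2, 71.16], [3.27, 140.29], [-89.18, 269.18], [5.43, 117.66], [-154.24, 154.24]. Speed limits (degrees/s): [147.25, 147.25, 180, 180, 180, 180, 180].

### API

Orientations are given as [roll, pitch, yaw] about the fixed x, y, z axes, in that order (R = Rz(yaw) Ry(pitch) Rx(roll)).
In Python, from cell import env, optics, order gives the robot as it stands.
- The arm moves only by the shell command python3 -m creep 'ROWS' [FORCE]. ROWS is JSON, a list of rows, each a list of 7 numbers: the shift along the tool's x, y, z in cm, then the turn, a rotation vector about the tool's x, y, z in rad, then the opening, from 0 (shut) to 1 (fully open). A call has 1 to 20 rows; each row shifts and turns the pose as measured when the row begins, along the tool's axes as they then stand; what a row does not reach is not made up. A row lasts 1/10 s, in which the tool goes at most 50 mm and 8.59 degrees, less where a joint would pass 70% of its speed; a pose out of reach is approached as far as the arm can. A call with a gripper value outside its range is refused whole. The fingers move at their own pace and stop on an object; FORCE is the grip in N (left out, the last holds). Time passes only in rows, so rows that do not move let the fingers close. It gives the time, the measured TCP pose, the force and the opening at its end, in the units of the state.
- env.get_obs(): the state, without advancing time (a new reading comes with each control period).
- optics.read_camera(name): name is "scene" or "top" or "wrist"; returns a dict with "frame" (384x512x3 uint8, blue, green, red), "z_map" (384x512 float32, m along the optical axis (not along the pixel's ray), 0 where there is no reading), "fx", "fy", "cx", "cy" (pixels), "R" (3x3) and "t" (3): a world point X has camera coordinates R X + t; the wrist camera has in their place "hand_eye" (4x4, takes a point from camera to tool coordinates, whose origin is the TCP and whose axes are the tool frame's). Camera axes: x right, y down, z forward; pixel columns grow to the right and rows downward; lengths in m; the calibration is good to about 2 mm. A picture is of the moment at which its call begins: read the wrist's pose just before it.
- order.sign_off(): hands the job in, once; it reports no verdict.
The state is a dict: "time_s": time; "qpos": joint angles; "joint_velocities": joint speeds; "effort": joint torques, N m; "tool_pos": TCP position; "tool_rot": TCP orientation; "force": force on the tool from outside, world axes, zero at the start; "wrist_torque": the same for the moment, N m; "grip_width": finger opening in m.
Only numpy, scipy, OpenCV 4.12 (cv2) and the standard library are available. Lean on these libraries where they do the work, as an engineer would, in place of code of your own. Each camera call takes 0.05 s, during which the arm holds its last target. There are 200 camera calls.

### The job

The domed nut that holds the burr of the herb mill has a left-hand thread: unscrew it by turning it clockwise, without forcing the thread (feel for where it comes free, do not pull or twist hard), lift it off the spindle, and set it down gently in the shallow white tray, standing on its open end with the dome up. Leave the other things where they are.

Things in the scene. Friction and masses are not known exactly. Their poses are not given: they have to be found in the camera images.
- mill: herb mill, hopper off, fixed to the table: round white housing 170 mm across at the foot, steel deck 102 mm up, dark burr disc 100 mm across with its top 110 mm above the table, upright spindle on the centre line. Origin on the centre line at table height, z up; the short discharge spout (to 120 mm from the axis, top 58 mm up) points along the mill's -x. The spindle does not turn.
- nut: domed steel hexagon cap nut on the mill's spindle, 46 mm across flats (53 mm across corners), flats 33 mm high, dome top 41 mm above its underside, 0.25 kg. Origin at the centre of its underside, z up out of the dome; flats face its own x axis and every 60 degrees from it. Left-hand quick thread, 8 mm per turn: CLOCKWISE seen from above unscrews and raises it about 1.3 mm per rad.
- nut_mid (a point): point on the nut's axis 20 mm above its underside, about where to grip its flats. A spring washer under the nut (43 mm across, top up to 9 mm above the burr) pushes up with 3 to 7 N, so the thread drags as the nut turns. The nut has about 1 mm play sideways.
- spindle_top (a point): centre of the spindle's end, 137 mm above the table, inside the nut. How far the nut was run down differs and cannot be seen: it leaves the thread after 0.6 to 2.1 rad clockwise, turns about 0.4 rad more, then meets a hard stop (another lies anticlockwise). Only in between does it lift straight off; elsewhere pulling or twisting loads the thread; over 30 N harms it.
- tray: shallow white plastic tray, 170 mm (its x) by 130 mm (its y), 28 mm high, wall and floor 4 to 5 mm thick, loose on the table, 0.6 kg, empty. Origin at the centre of its underside, z up. It stands to the left or to the right of the mill.
- hopper: mill's feed hopper, an open steel bowl 130 mm across, 90 mm high, standing on the table; bystander, its place may be swapped with the tray's. Origin at the centre of its underside.
- brush: cleaning brush with wooden handle, lying beyond the mill; bystander. Origin at the centre of its underside.
- spare_burr: dark steel burr ring, 84 mm across, 10 mm thick, lying on the table; bystander. Origin at the centre of its underside.
- scoop: steel spoon lying on the table; bystander. Origin at the centre of its underside.
- jar: amber glass jar, 80 mm across, 110 mm high; bystander. Origin at the centre of its underside.
- mortar: white ceramic mortar bowl, 110 mm across, 75 mm high; bystander. Origin at the centre of its underside.
There are look-alikes about, which are no part of the job. What is meant by the nut is not blue, and is the smaller of those in its own colour. Of the things that look like the tray, the smaller one is meant.

How it is judged:
By the outcome, as a careful person would: the job done as asked, in the order asked, and still so for the second after the job is handed in, with the robot touching nothing.
It also fails if it takes over 69 s, if anything falls off the work surface, if the arm or the gripper's body presses on something with over 40 N, if the wrist force passes 120 N, or if a joint passes its speed limit or range.

## Working session

There is one attempt and no reset: what is moved stays moved. The work goes in short steps, Python scripts to look and compute and a shell command to move; the robot and the scene stay as the last step left them, time stands still between calls to the robot, and variables do not carry over. Pictures are saved under pics/ and viewed, on a budget of 10 in all, crops included, one or two more only if the job needs it, and the job is handed in when it is done.

```bash
ls; mkdir -p pics
python3 - <<'E'
from cell import env,optics,order
import cv2,numpy as np
o=env.get_obs();print({k:np.round(v,3).tolist() for k,v in o.items()})
ims=[]
for n in("scene","top"):
    c=optics.read_camera(n);np.savez(f'/tmp/{n}.npz',**c);ims.append(c["frame"]);print(n,np.round(c["R"],3).tolist(),np.round(c["t"],3).tolist(),c["fx"],c["cx"])
cv2.imwrite('pics/scene.png',cv2.resize(ims[0],(800,600)));cv2.imwrite('pics/top.png',cv2.resize(ims[1],(800,600)))
E
```

```text
pics
{'time_s': 0.0, 'qpos': [68.763, 18.439, -4.015, 83.175, 1.296, 78.541, -3.26], 'joint_velocities': [0.026, -0.013, 0.006, -0.052, 0.121, -0.007, -0.038], 'effort': [0.0, -49.129, -0.404, -31.253, -0.064, 0.044, 0.0], 'tool_pos': [0.244, -0.602, 0.291], 'tool_rot': [179.993, 0.109, -67.954], 'force': [-0.105, 0.056, 1.387], 'wrist_torque': [0.029, -0.025, 0.003], 'grip_width': 0.087}
scene [[-0.715, 0.699, -0.005], [0.417, 0.421, -0.806], [-0.561, -0.578, -0.593]] [0.318, -0.177, 1.64] 475.7257068370485 247.68157340926274
top [[-0.014, -1.0, -0.003], [-0.991, 0.015, -0.131], [0.131, 0.001, -0.991]] [0.092, 0.542, 1.14] 377.3909081145961 256.0878508266833
```

View pics/top.png

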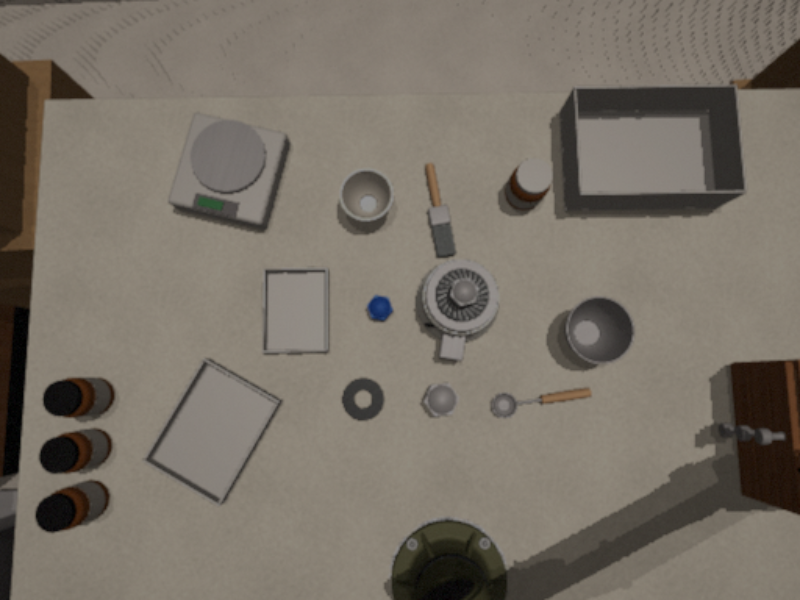

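View pics/scene.png

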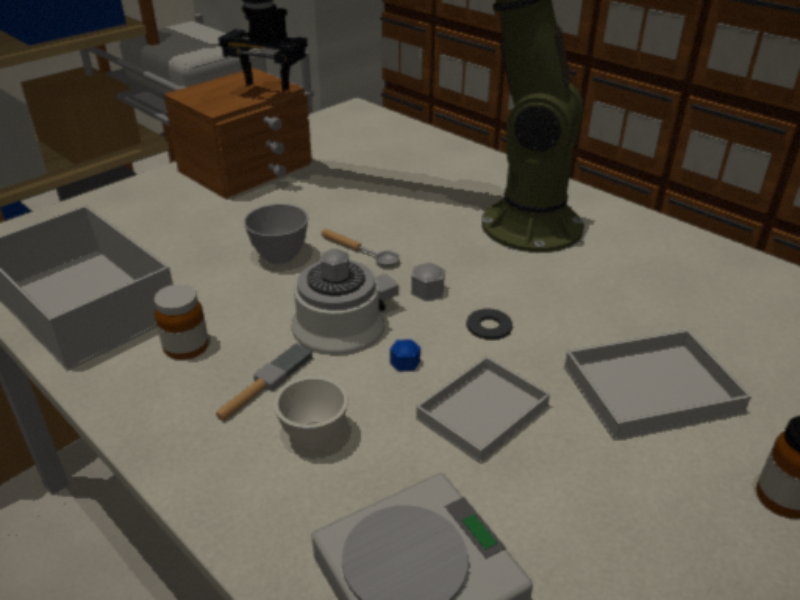

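Top view: candidates for the nut are the steel hex on the mill (463,291), the larger steel hex on the table (440,400) and the blue one (380,308). The mill's is the smaller steel one, so I choose that. Candidate trays are (296,310) small and (215,430) large, plus the deep box at (655,150). I choose (296,310).

```bash
cat > h.py <<'E'
import numpy as np,cv2
def cloud(c):
    z=c["z_map"];v,u=np.mgrid[:z.shape[0],:z.shape[1]]
    P=np.stack([(u-c["cx"])/c["fx"]*z,(v-c["cy"])/c["fy"]*z,z],-1)
    return (P-c["t"])@c["R"]
E
python3 - <<'E'
from h import *
c=dict(np.load('/tmp/top.npz'));s=dict(np.load('/tmp/scene.npz'))
W=cloud(c);V=cloud(s)
for n,A in(("top",W),("scene",V)):
    print(n)
    p=W[186,296]
    m=(np.hypot(A[...,0]-p[0],A[...,1]-p[1])<.07)&(A[...,2]>.125)
    q=A[m];print("nut",m.sum(),q.mean(0).round(4),q.min(0).round(4),q.max(0).round(4))
    zs=np.sort(q[:,2]);print(zs[::max(1,len(zs)//10)].round(3))
# tray rim
p=W[198,190];print("tray ctr floor",p)
A=W;m=(abs(A[...,0]-p[0])<.12)&(abs(A[...,1]-p[1])<.1)&(A[...,2]>.018)&(A[...,2]<.06)
q=A[m];r=cv2.minAreaRect((q[:,:2]*1000).astype(np.float32));print("tray",m.sum(),r,np.median(q[:,2]))
m=(abs(V[...,0]-p[0])<.12)&(abs(V[...,1]-p[1])<.1)&(V[...,2]>.02)&(V[...,2]<.06);q=V[m];print("tray scene",cv2.minAreaRect((q[:,:2]*1000).astype(np.float32)))
# mill housing: deck height
for (r,cc),n in (((256,281),'bighex'),((197,243),'blue'),((212,383),'hopper'),((126,234),'mortar'),((119,340),'jar')): print(n,W[r,cc].round(3))
a=c["frame"][150:245,240:350];b=s["frame"][140:240,170:310]
cv2.imwrite('pics/crop.png',np.hstack([cv2.resize(a,(400,345),interpolation=2),cv2.resize(b,(400,345),interpolation=2)]))
E
```

```text
top
nut 251 [ 0.5401 -0.0317  0.1514] [ 0.5166 -0.058   0.1285] [ 0.5663 -0.0075  0.1601]
[0.129 0.146 0.148 0.149 0.151 0.152 0.153 0.154 0.156 0.157 0.16 ]
scene
nut 272 [ 0.549  -0.0208  0.1447] [ 0.5154 -0.057   0.1255] [ 0.5673 -0.0029  0.1585]
[0.125 0.13  0.135 0.14  0.144 0.147 0.149 0.151 0.153 0.156 0.158]
tray ctr floor [0.52816173 0.29554771 0.00147902]
tray 276 ((528.0140380859375, 295.1529541015625), (131.25482177734375, 168.2894287109375), 89.12596130371094) 0.02641864995289336
tray scene ((526.9566040039062, 298.55474853515625), (131.6956024169922, 173.9733428955078), 89.76338958740234)
bighex [0.343 0.012 0.051]
blue [0.525 0.124 0.038]
hopper [ 0.474 -0.317  0.006]
mortar [0.763 0.153 0.006]
jar [ 0.747 -0.171  0.108]
```

View pics/crop.png

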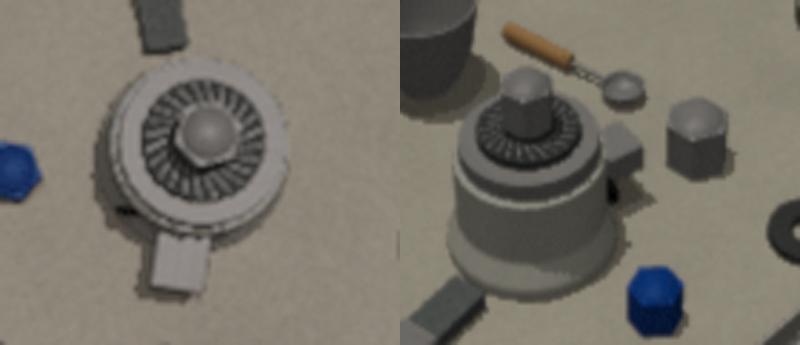

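The crop confirms the choice: a steel domed hex on the mill's spindle at (205,130) in the left half. The larger steel hex and the blue one stand on the table. Moving above the mill.

```bash
python3 -m creep '[[-2.98,-3.49,0,0,0,0,1],[-2.98,-3.49,0,0,0,0,1],[-2.98,-3.49,0,0,0,0,1],[-2.98,-3.49,0,0,0,0,1],[-2.98,-3.49,0,0,0,0,1],[-2.98,-3.49,0,0,0,0,1],[-2.98,-3.49,0,0,0,0,1],[-2.98,-3.49,0,0,0,0,1],[-2.98,-3.49,0,0,0,0,1],[-2.98,-3.49,0,0,0,0,1],[-2.98,-3.49,0,0,0,0,1],[-2.98,-3.49,0,0,0,0,1],[-2.98,-3.49,0,0,0,0,1]]'; python3 -c "
from cell import env
print(env.get_obs()['qpos'])"
```

```text
time_s: 1.4
tool_pos: [0.5238, -0.0602, 0.2843]
tool_rot: [179.6, 0.3, -68.9]
force: [1.0, -0.5, 1.5]
grip_width: 0.0872
[ 34.27414935   5.89192126 -32.41984013  99.83191694   3.14179041
  75.73332408 -67.75788387]
```

```bash
python3 -m creep '[[-1.0,-1.3,0,0,0,-0.15,1],[-1.0,-1.3,0,0,0,-0.15,1],[0,0,0,0,0,-0.15,1],[0,0,0,0,0,-0.15,1],[0,0,0,0,0,-0.15,1],[0,0,0,0,0,-0.15,1],[0,0,0,0,0,-0.15,1],[0,0,0,0,0,-0.15,1],[0,0,0,0,0,-0.15,1],[0,0,0,0,0,-0.15,1],[0,0,0,0,0,-0.15,1],[0,0,0,0,0,-0.15,1],[0,0,0,0,0,-0.15,1],[0,0,0,0,0,0,1],[0,0,0,0,0,0,1]]'
cat >> h.py <<'E'
from scipy.spatial.transform import Rotation as Ro
def wrist():
    from cell import env,optics
    o=env.get_obs();c=optics.read_camera("wrist");T=np.eye(4)
    T[:3,:3]=Ro.from_euler('xyz',o['tool_rot'],degrees=True).as_matrix();T[:3,3]=o['tool_pos']
    M=np.linalg.inv(T@c["hand_eye"]);c["R"]=M[:3,:3];c["t"]=M[:3,3]
    return o,c
E
python3 - <<'E'
from h import *
o,c=wrist();np.savez('/tmp/w1.npz',**c)
print(o['qpos'].round(1) if hasattr(o['qpos'],'round') else o['qpos'],o['tool_pos'],o['tool_rot'],c['fx'],c['hand_eye'].round(3).tolist())
A=cloud(c);m=(np.hypot(A[...,0]-.541,A[...,1]+.032)<.05)&(A[...,2]>.135)&(A[...,2]<.18)
q=A[m];print(m.sum(),q.mean(0),q.min(0),q.max(0))
cv2.imwrite('pics/w1.png',c["frame"])
E
```

```text
time_s: 2.9
tool_pos: [0.5373, -0.0181, 0.278]
tool_rot: [-178.9, 0.5, 43.0]
force: [0.9, -0.1, 0.4]
grip_width: 0.0867
[ 38.8   9.3 -43.3  98.3   6.   76.   37.4] [ 0.53727713 -0.01813429  0.27801729] [-178.88636202    0.48355656   42.97337129] 275.59675915940915 [[1.0, -0.0, 0.001, 0.001], [-0.0, 0.964, 0.267, -0.074], [-0.001, -0.267, 0.964, -0.092], [0.0, 0.0, 0.0, 1.0]]
2546 [ 0.53874835 -0.02587744  0.15224232] [ 0.51542086 -0.05443583  0.13532981] [ 0.56607379 -0.00273297  0.159117  ]
```

View pics/w1.png

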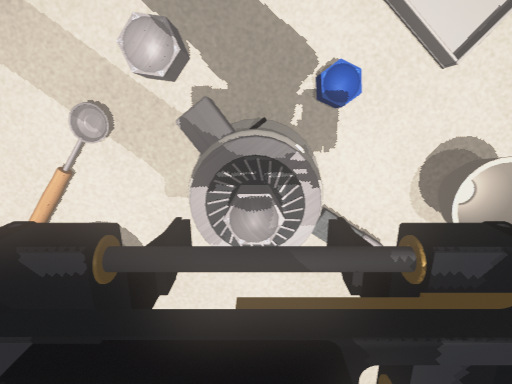

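The wrist view shows the nut at (253,212), with one flat facing the camera at about (253,190), nearly parallel to the image rows. So the jaws need a turn of about 30°. Measuring this precisely.

Run:
```python
from h import *
for f in('w1','top','scene'):
    c=dict(np.load(f'/tmp/{f}.npz'));A=cloud(c)
    m=(np.hypot(A[...,0]-.541,A[...,1]+.03)<.036)&(A[...,2]>.132)&(A[...,2]<.18)
    q=A[m][:,:2];best=[]
    for a in np.arange(0,60,1.):
        e=[]
        for k in(0,60,120):
            d=np.array([np.cos(np.radians(a+k)),np.sin(np.radians(a+k))]);s=q@d;e.append((np.percentile(s,.7),np.percentile(s,99.3),d))
        best.append((sum(x[1]-x[0] for x in e),a,e))
    w,a,e=min(best,key=lambda x:x[0])
    D=np.array([x[2] for x in e]);mid=np.array([(x[0]+x[1])/2 for x in e]);ctr=np.linalg.lstsq(D,mid,rcond=None)[0]
    z=A[m][:,2];print(f,m.sum(),"flat normal deg",a,"widths",[round(1e3*(x[1]-x[0]),1) for x in e],"ctr",ctr.round(4),"top",np.percentile(z,99).round(4))
    print([ (b[1],round(b[0]*1e3)) for b in best[::5]])
    # vertical-face normals
    n=np.cross(A[:,2:]-A[:,:-2],0*A[:,2:]+[0,0,1])
    g=m[:,1:-1]&(A[:,1:-1,2]<.149)&(np.abs(A[:,2:,2]-A[:,:-2,2])<.003)&(np.linalg.norm(n,axis=-1)<.012)
    ang=np.degrees(np.arctan2(n[g][:,1],n[g][:,0]));print(' normals',np.histogram(ang%60,bins=12,range=(0,60))[0])
```

```text
w1 2585 flat normal deg 13.0 widths [np.float64(45.4), np.float64(45.5), np.float64(45.6)] ctr [ 0.5405 -0.0281] top 0.1579
[(np.float64(0.0), 143), (np.float64(5.0), 140), (np.float64(10.0), 138), (np.float64(15.0), 137), (np.float64(20.0), 139), (np.float64(25.0), 141), (np.float64(30.0), 144), (np.float64(35.0), 146), (np.float64(40.0), 146), (np.float64(45.0), 147), (np.float64(50.0), 146), (np.float64(55.0), 145)]
 normals [48 47 75 68 50 34 15  3  2  6 12 28]
top 248 flat normal deg 11.0 widths [np.float64(45.4), np.float64(45.2), np.float64(46.3)] ctr [ 0.5414 -0.0328] top 0.1592
[(np.float64(0.0), 142), (np.float64(5.0), 140), (np.float64(10.0), 137), (np.float64(15.0), 137), (np.float64(20.0), 140), (np.float64(25.0), 141), (np.float64(30.0), 143), (np.float64(35.0), 146), (np.float64(40.0), 147), (np.float64(45.0), 147), (np.float64(50.0), 147), (np.float64(55.0), 145)]
 normals [ 5  0  0  0  0  0  0  0  0  0  0 11]
scene 234 flat normal deg 13.0 widths [np.float64(48.3), np.float64(50.4), np.float64(45.2)] ctr [ 0.5413 -0.0294] top 0.1575
[(np.float64(0.0), 147), (np.float64(5.0), 146), (np.float64(10.0), 145), (np.float64(15.0), 144), (np.float64(20.0), 145), (np.float64(25.0), 146), (np.float64(30.0), 146), (np.float64(35.0), 147), (np.float64(40.0), 148), (np.float64(45.0), 148), (np.float64(50.0), 148), (np.float64(55.0), 148)]
 normals [ 3  9 10  8 15 10  6  4  4  3  2  4]
```

```bash
cat >> h.py <<'E'
def delta(pos,yaw):
    from cell import env
    o=env.get_obs();R=Ro.from_euler('xyz',o['tool_rot'],degrees=True);T=Ro.from_euler('xyz',[180,0,yaw],degrees=True)
    print('shift cm',(R.inv().apply(np.array(pos)-o['tool_pos'])*100).round(2),'rot',(R.inv()*T).as_rotvec().round(3),'| pos',np.round(o['tool_pos'],4),'rpy',np.round(o['tool_rot'],2),'F',np.round(o['force'],1),'M',np.round(o['wrist_torque'],2),'q7',round(o['qpos'][6],1),'w',round(float(o['grip_width']),4),'t',round(o['time_s'],2))
E
python3 -m creep '[[0,0,0,0,0,-0.13,1],[0,0,0,0,0,-0.13,1],[0,0,0,0,0,-0.13,1],[0,0,0,0,0,-0.13,1],[0,0,0,0,0,0,1]]'; python3 -c "
from h import *
delta([.541,-.030,.25],72.5)"
```

```text
time_s: 3.45
tool_pos: [0.537, -0.018, 0.2776]
tool_rot: [-178.8, -0.1, 73.2]
force: [0.8, 0.6, 0.7]
grip_width: 0.0872
shift cm [-1.04  0.79  2.74] rot [-0.022 -0.002  0.012] | pos [ 0.537  -0.018   0.2776] rpy [-1.7876e+02 -1.2000e-01  7.3190e+01] F [0.8 0.6 0.7] M [ 0.08 -0.18  0.01] q7 67.0 w 0.0872 t 3.45
```

```bash
python3 -m creep '[[-0.55,0.4,1.4,-0.022,-0.002,0.012,1],[-0.5,0.4,1.4,0,0,0,1],[0,0,0,0,0,0,1]]'; python3 -c "
from h import *
delta([.541,-.030,.192],72.5)"
```

```text
time_s: 3.75
tool_pos: [0.5416, -0.0308, 0.2486]
tool_rot: [179.9, 0.0, 71.8]
force: [0.7, 0.2, -0.6]
grip_width: 0.087
shift cm [ 0.06 -0.09  5.66] rot [ 0.001  0.    -0.012] | pos [ 0.5416 -0.0308  0.2486] rpy [1.7992e+02 1.0000e-02 7.1810e+01] F [ 0.7  0.2 -0.6] M [ 0.08 -0.09 -0.04] q7 65.9 w 0.087 t 3.75
```

```bash
python3 -m creep '[[0.06,-0.09,2,0,0,-0.012,1],[0,0,2,0,0,0,1],[0,0,1.6,0,0,0,1],[0,0,0,0,0,0,1]]'; python3 -c "
from h import *
delta([.541,-.030,.191],72.5)
o,c=wrist();cv2.imwrite('pics/w2.png',c['frame'])"
```

```text
time_s: 4.15
tool_pos: [0.5417, -0.0299, 0.1917]
tool_rot: [180.0, -0.1, 72.0]
force: [0.1, 0.3, -0.7]
grip_width: 0.0877
shift cm [-0.03 -0.07  0.07] rot [ 0.    -0.001 -0.008] | pos [ 0.5417 -0.0299  0.1917] rpy [ 1.7997e+02 -6.0000e-02  7.2030e+01] F [ 0.1  0.3 -0.7] M [ 0.06 -0.14  0.02] q7 63.8 w 0.0877 t 4.15
```

View pics/w2.png

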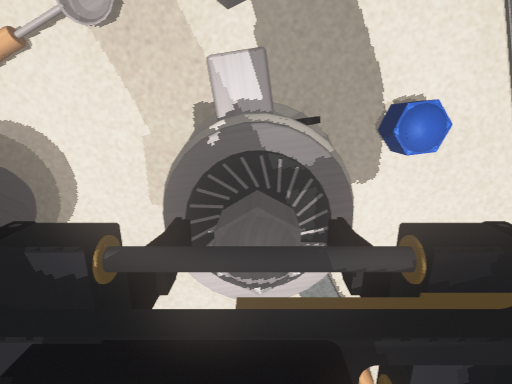

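The nut sits centred between the fingers, with a corner at (258,193) facing the camera and flats facing the jaws. Closing gently.

```bash
python3 -m creep '[[-0.03,-0.05,0,0,0,0,0.3],[0,0,0,0,0,0,0.3],[0,0,0,0,0,0,0.3],[0,0,0,0,0,0,0.3],[0,0,0,0,0,0,0.3],[0,0,0,0,0,0,0.3],[0,0,0,0,0,0,0.3],[0,0,0,0,0,0,0.3]]' 12; python3 -c "
from h import *
delta([.541,-.030,.191],72.5)"
```

```text
time_s: 5.0
tool_pos: [0.5439, -0.0304, 0.1971]
tool_rot: [179.5, -0.1, 71.9]
force: [-0.1, 1.0, -0.4]
grip_width: 0.0463
shift cm [-0.05 -0.29  0.61] rot [ 0.008 -0.001 -0.01 ] | pos [ 0.5439 -0.0304  0.1971] rpy [ 1.7954e+02 -6.0000e-02  7.1910e+01] F [-0.1  1.  -0.4] M [ 0.07 -0.12  0.01] q7 63.9 w 0.0463 t 5.0
```

```bash
python3 -m creep '[[0,0,0,0,0,0,0.65],[0,-0.1,0.3,0,0,0,0.65],[0,-0.1,0.3,0.008,0,0,0.65]]' 12; python3 -c "
from h import *
delta([.541,-.030,.191],72.5)"; python3 -m creep '[[0,0,0,0,0,0,0.4],[0,0,0,0,0,0,0.4],[0,0,0,0,0,0,0.4]]' 15;python3 -c "
from h import *
delta([.541,-.030,.191],72.5)"
```

```text
time_s: 5.3
tool_pos: [0.5422, -0.0294, 0.1912]
tool_rot: [180.0, -0.1, 71.9]
force: [-0.5, 0.3, 0.3]
grip_width: 0.0556
shift cm [-0.1  -0.1   0.01] rot [ 0.001 -0.002 -0.01 ] | pos [ 0.5422 -0.0294  0.1912] rpy [ 1.7996e+02 -9.0000e-02  7.1920e+01] F [-0.5  0.3  0.3] M [ 0.11 -0.13  0.05] q7 63.6 w 0.0556 t 5.3
time_s: 5.6
tool_pos: [0.5417, -0.0294, 0.1903]
tool_rot: [-179.9, -0.1, 71.9]
force: [0.1, -1.5, 0.6]
grip_width: 0.0466
shift cm [-0.08 -0.05 -0.07] rot [-0.001 -0.001 -0.01 ] | pos [ 0.5417 -0.0294  0.1903] rpy [-1.7992e+02 -7.0000e-02  7.1940e+01] F [ 0.1 -1.5  0.6] M [-0.02 -0.    0.  ] q7 63.6 w 0.0466 t 5.6
```

```bash
python3 -m creep '[[0,0,-0.01,0,0,0.07,0.4],[0,0,-0.01,0,0,0.07,0.4],[0,0,-0.01,0,0,0.07,0.4]]' 20; python3 -c "
from h import *
delta([.541,-.030,.191],72.5)"; python3 -m creep '[[0,0,-0.01,0,0,0.07,0.4],[0,0,-0.01,0,0,0.07,0.4]]';python3 -c "
from h import *
delta([.541,-.030,.191],72.5)"
```

```text
time_s: 5.9
tool_pos: [0.5423, -0.0298, 0.1907]
tool_rot: [-180.0, -0.1, 59.5]
force: [-0.2, -1.0, -2.1]
grip_width: 0.0463
shift cm [-0.08 -0.1  -0.03] rot [-0.    -0.001 -0.227] | pos [ 0.5423 -0.0298  0.1907] rpy [-1.7999e+02 -8.0000e-02  5.9500e+01] F [-0.2 -1.  -2.1] M [-0.04 -0.23  0.08] q7 51.7 w 0.0463 t 5.9
time_s: 6.1
tool_pos: [0.5424, -0.0302, 0.1908]
tool_rot: [180.0, -0.1, 51.1]
force: [-0.9, -1.0, -0.9]
grip_width: 0.0462
shift cm [-0.07 -0.13 -0.02] rot [ 0.    -0.001 -0.373] | pos [ 0.5424 -0.0302  0.1908] rpy [ 1.7999e+02 -7.0000e-02  5.1140e+01] F [-0.9 -1.  -0.9] M [-0.05 -0.05  0.07] q7 43.7 w 0.0462 t 6.1
```

```bash
cat > st.py <<'E'
from h import *
delta([.541,-.030,.191],72)
E
for i in 1; do python3 -m creep '[[0,0,-0.01,0,0,0.07,0.4],[0,0,-0.01,0,0,0.07,0.4]]'>/dev/null;python3 st.py;python3 -m creep '[[0,0,-0.01,0,0,0.07,0.4]]'>/dev/null;python3 st.py;python3 -m creep '[[0,0,-0.01,0,0,0.07,0.4]]'>/dev/null;python3 st.py;python3 -m creep '[[0,0,-0.01,0,0,0.07,0.4]]'>/dev/null;python3 st.py; done
```

```text
shift cm [-0.06 -0.14  0.  ] rot [ 0.001 -0.001 -0.51 ] | pos [ 0.5424 -0.0306  0.191 ] rpy [ 1.7998e+02 -5.0000e-02  4.2770e+01] F [ 0.1 -0.5  0.5] M [-0.11 -0.16  0.06] q7 35.6 w 0.0458 t 6.3
shift cm [-0.06 -0.15  0.01] rot [ 0.001 -0.001 -0.583] | pos [ 0.5425 -0.0308  0.1911] rpy [ 1.7997e+02 -5.0000e-02  3.8590e+01] F [ 0.9 -0.4 -1.3] M [-0.1  -0.16  0.08] q7 31.6 w 0.0458 t 6.4
shift cm [-0.07 -0.17  0.02] rot [ 0.001 -0.001 -0.656] | pos [ 0.5426 -0.031   0.1912] rpy [ 1.7995e+02 -5.0000e-02  3.4410e+01] F [ 0.7 -0.2 -1.4] M [-0.19 -0.28  0.07] q7 27.5 w 0.0456 t 6.5
shift cm [-0.08 -0.19  0.02] rot [ 0.002 -0.001 -0.729] | pos [ 0.5427 -0.0313  0.1912] rpy [ 1.7993e+02 -7.0000e-02  3.0220e+01] F [ 0.6 -0.9 -0.4] M [-0.07 -0.19  0.03] q7 23.5 w 0.0458 t 6.6
```

```bash
python3 -m creep '[[0,0,-0.05,0,0,0,0.4]]'>/dev/null;python3 st.py; python3 -m creep '[[0,0,-0.05,0,0,0,0.4]]'>/dev/null;python3 st.py
```

```text
shift cm [-0.07 -0.19  0.04] rot [ 0.001 -0.001 -0.73 ] | pos [ 0.5426 -0.0312  0.1914] rpy [ 1.7995e+02 -7.0000e-02  3.0200e+01] F [ 0.4  0.8 -4.5] M [ 0.13 -0.43 -0.04] q7 23.5 w 0.0457 t 6.7
shift cm [-0.07 -0.19  0.04] rot [ 0.001 -0.001 -0.728] | pos [ 0.5426 -0.0313  0.1914] rpy [ 1.7996e+02 -8.0000e-02  3.0280e+01] F [ 0.8 -0.1 -4.9] M [-0.04 -0.63 -0.05] q7 23.6 w 0.046 t 6.8
```

Still on the thread at 0.73 rad: a 5 N pull did not lift it. Turning on with a slight upward bias as the probe.

```bash
R='python3 st.py'; python3 -m creep '[[-0.02,-0.03,-0.03,0,0,0.07,0.4]]'>/dev/null;$R;python3 -m creep '[[-0.02,-0.03,-0.03,0,0,0.07,0.4]]'>/dev/null;$R;python3 -m creep '[[-0.02,-0.03,-0.03,0,0,0.07,0.4]]'>/dev/null;$R;python3 -m creep '[[0,0,-0.05,0,0,0,0.4]]'>/dev/null;$R
```

```text
shift cm [-0.06 -0.18  0.05] rot [ 0.001 -0.001 -0.798] | pos [ 0.5423 -0.0314  0.1915] rpy [ 1.7995e+02 -9.0000e-02  2.6290e+01] F [ 1.1 -1.7 -1.5] M [-0.19 -0.42  0.07] q7 19.7 w 0.0461 t 6.9
shift cm [-0.04 -0.19  0.06] rot [ 0.002 -0.001 -0.869] | pos [ 0.5421 -0.0315  0.1916] rpy [ 1.7993e+02 -1.0000e-01  2.2200e+01] F [ 1.5 -1.4 -2.8] M [-0.19 -0.37  0.  ] q7 15.8 w 0.046 t 7.0
shift cm [-0.03 -0.2   0.07] rot [ 0.002 -0.001 -0.941] | pos [ 0.5419 -0.0318  0.1917] rpy [ 1.7991e+02 -1.0000e-01  1.8110e+01] F [ 1.1 -0.9 -3.2] M [-0.19 -0.37  0.09] q7 11.8 w 0.0457 t 7.1
shift cm [-0.01 -0.19  0.08] rot [ 0.002 -0.001 -0.94 ] | pos [ 0.5417 -0.0318  0.1918] rpy [ 1.7994e+02 -9.0000e-02  1.8150e+01] F [ 2.   0.7 -5.3] M [ 0.14 -0.54 -0.03] q7 11.9 w 0.046 t 7.2
```

```bash
R='python3 st.py'; python3 -m creep '[[0,0,-0.03,0,0,0.07,0.4]]'>/dev/null;$R;python3 -m creep '[[0,0,-0.03,0,0,0.07,0.4]]'>/dev/null;$R;python3 -m creep '[[0,0,-0.03,0,0,0.07,0.4]]'>/dev/null;$R;python3 -m creep '[[0,0,-0.05,0,0,0,0.4]]'>/dev/null;$R
```

```text
shift cm [-0.01 -0.2   0.07] rot [ 1.000e-03 -1.000e-03 -1.008e+00] | pos [ 0.5415 -0.0319  0.1917] rpy [ 1.7995e+02 -6.0000e-02  1.4220e+01] F [ 0.  -0.8 -2.4] M [-0.11 -0.16  0.01] q7 8.1 w 0.0459 t 7.3
shift cm [ 0.   -0.19  0.08] rot [ 1.000e-03 -0.000e+00 -1.078e+00] | pos [ 0.5413 -0.0319  0.1918] rpy [ 1.7997e+02 -3.0000e-02  1.0230e+01] F [ 1.3 -0.3 -2.3] M [-0.05 -0.18  0.06] q7 4.2 w 0.0456 t 7.4
shift cm [ 0.01 -0.19  0.1 ] rot [ 0.     0.    -1.148] | pos [ 0.5411 -0.0319  0.192 ] rpy [1.7997e+02 1.0000e-02 6.2300e+00] F [-0.1 -0.2 -3.2] M [-0.18 -0.31  0.02] q7 0.3 w 0.0461 t 7.5
shift cm [ 0.02 -0.18  0.11] rot [ 0.     0.    -1.146] | pos [ 0.541  -0.0318  0.1921] rpy [1.7999e+02 1.0000e-02 6.3400e+00] F [ 2.4 -0.2 -7.2] M [ 0.   -0.61 -0.08] q7 0.5 w 0.0461 t 7.6
```

```bash
R='python3 st.py'; python3 -m creep '[[0,0,-0.03,0,0,0.07,0.4]]'>/dev/null;$R;python3 -m creep '[[0,0,-0.03,0,0,0.07,0.4]]'>/dev/null;$R;python3 -m creep '[[0,0,-0.03,0,0,0.07,0.4]]'>/dev/null;$R;python3 -m creep '[[0,0,-0.05,0,0,0,0.4]]'>/dev/null;$R
```

```text
shift cm [ 0.02 -0.19  0.11] rot [-0.000e+00  1.000e-03 -1.213e+00] | pos [ 0.5408 -0.0319  0.1921] rpy [1.7999e+02 5.0000e-02 2.4800e+00] F [ 1.  -0.2 -3.9] M [-0.08 -0.34  0.1 ] q7 -3.3 w 0.0461 t 7.7
shift cm [ 0.03 -0.17  0.11] rot [-1.000e-03  1.000e-03 -1.282e+00] | pos [ 0.5407 -0.0317  0.1921] rpy [-1.80e+02  8.00e-02 -1.46e+00] F [ 0.2  0.5 -2.9] M [ 0.08 -0.35 -0.01] q7 -7.1 w 0.046 t 7.8
shift cm [ 0.04 -0.16  0.13] rot [-1.000e-03  1.000e-03 -1.351e+00] | pos [ 0.5405 -0.0316  0.1923] rpy [-1.7999e+02  1.1000e-01 -5.4000e+00] F [ 0.1 -0.7 -2.5] M [-0.09 -0.23  0.1 ] q7 -11.0 w 0.0461 t 7.9
shift cm [ 0.05 -0.15  0.14] rot [-0.002  0.002 -1.348] | pos [ 0.5404 -0.0315  0.1924] rpy [-1.7998e+02  1.2000e-01 -5.2400e+00] F [ 1.9  0.6 -6.5] M [-0.08 -0.68 -0.06] q7 -10.8 w 0.0458 t 8.0
```

```bash
R='python3 st.py'; python3 -m creep '[[0,0,-0.03,0,0,0.07,0.4]]'>/dev/null;$R;python3 -m creep '[[0,0,-0.03,0,0,0.07,0.4]]'>/dev/null;$R;python3 -m creep '[[0,0,-0.05,0,0,0,0.4]]'>/dev/null;$R
```

```text
shift cm [ 0.05 -0.15  0.14] rot [-0.002  0.002 -1.415] | pos [ 0.5402 -0.0314  0.1924] rpy [-1.7999e+02  1.5000e-01 -9.0700e+00] F [-0.3  0.1 -3.3] M [-0.12 -0.26 -0.  ] q7 -14.5 w 0.046 t 8.1
shift cm [ 0.06 -0.16  0.15] rot [-0.002  0.003 -1.483] | pos [ 0.54   -0.0314  0.1925] rpy [180.     0.18 -12.98] F [-0.1  0.  -3.4] M [-0.04 -0.28  0.05] q7 -18.3 w 0.0455 t 8.2
shift cm [ 0.07 -0.14  0.18] rot [-0.003  0.002 -1.48 ] | pos [ 0.54   -0.0312  0.1928] rpy [-179.99    0.19  -12.79] F [ 2.5 -0.1 -6.9] M [-0.04 -0.6  -0.05] q7 -18.1 w 0.046 t 8.3
```

```bash
R='python3 st.py'; python3 -m creep '[[0,0,-0.02,0,0,0.07,0.4]]'>/dev/null;$R;python3 -m creep '[[0,0,-0.02,0,0,0.07,0.4]]'>/dev/null;$R;python3 -m creep '[[0,0,-0.05,0,0,0,0.4]]'>/dev/null;$R
```

```text
shift cm [ 0.08 -0.12  0.19] rot [-0.003  0.003 -1.546] | pos [ 0.5399 -0.031   0.193 ] rpy [-179.98    0.21  -16.6 ] F [-0.2 -0.  -1.8] M [ 0.04 -0.19  0.03] q7 -21.9 w 0.0456 t 8.4
shift cm [ 0.08 -0.1   0.24] rot [-0.003  0.003 -1.614] | pos [ 0.5399 -0.0307  0.1934] rpy [-179.99    0.23  -20.48] F [ 0.1 -0.6 -2.4] M [-0.03 -0.09 -0.03] q7 -25.7 w 0.0457 t 8.5
shift cm [ 0.1  -0.1   0.28] rot [-0.004  0.003 -1.61 ] | pos [ 0.5397 -0.0306  0.1938] rpy [-179.99    0.26  -20.27] F [ 1.2  0.5 -5.5] M [-0.07 -0.36 -0.  ] q7 -25.4 w 0.0458 t 8.6
```

```bash
R='python3 st.py'; python3 -m creep '[[0,0,-0.02,0,0,0.07,0.4]]'>/dev/null;$R;python3 -m creep '[[0,0,-0.02,0,0,0.07,0.4]]'>/dev/null;$R;python3 -m creep '[[0,0,-0.05,0,0,0,0.4]]'>/dev/null;$R
```

```text
shift cm [ 0.11 -0.1   0.29] rot [-0.004  0.004 -1.677] | pos [ 0.5396 -0.0305  0.1939] rpy [179.99   0.28 -24.07] F [ 1.1 -0.4 -2. ] M [ 0.   -0.27 -0.01] q7 -29.2 w 0.0457 t 8.7
shift cm [ 0.1  -0.1   0.32] rot [-0.004  0.004 -1.745] | pos [ 0.5396 -0.0304  0.1942] rpy [179.97   0.28 -27.96] F [ 0.6 -0.4 -2.7] M [-0.08 -0.15 -0.03] q7 -32.9 w 0.0459 t 8.8
shift cm [ 0.1  -0.11  0.38] rot [-0.004  0.004 -1.741] | pos [ 0.5396 -0.0305  0.1948] rpy [179.96   0.28 -27.74] F [-0.1 -0.8 -3.7] M [-0.11 -0.21 -0.  ] q7 -32.7 w 0.046 t 8.9
```

The nut now rises freely and the drag torque is about zero, so it is off the thread at about 1.6–1.75 rad. Lifting straight and slowly.

```bash
R='python3 st.py'; python3 -m creep '[[0,0,-0.06,0,0,0,0.4],[0,0,-0.06,0,0,0,0.4]]'>/dev/null;$R;python3 -m creep '[[0,0,-0.06,0,0,0,0.4],[0,0,-0.06,0,0,0,0.4]]'>/dev/null;$R
```

```text
shift cm [ 0.1  -0.11  0.51] rot [-0.004  0.004 -1.734] | pos [ 0.5396 -0.0305  0.1961] rpy [179.96   0.29 -27.34] F [ 0.4  0.  -2.8] M [-0.09 -0.22  0.03] q7 -32.3 w 0.0459 t 9.1
shift cm [ 0.1  -0.11  0.64] rot [-0.004  0.004 -1.731] | pos [ 0.5396 -0.0305  0.1974] rpy [179.96   0.29 -27.18] F [ 0.3 -0.5 -2.5] M [-0.02 -0.19 -0.03] q7 -32.1 w 0.0459 t 9.3
```

```bash
R='python3 st.py'; python3 -m creep '[[0,0,-0.2,0,0,0,0.4],[0,0,-0.3,0,0,0,0.4],[0,0,-0.4,0,0,0,0.4],[0,0,-0.5,0,0,0,0.4],[0,0,-0.6,0,0,0,0.4]]' 25 >/dev/null;$R;python3 -m creep '[[0,0,-1,0,0,0,0.4],[0,0,-1.5,0,0,0,0.4],[0,0,-1.5,0,0,0,0.4],[0,0,-1,0,0,0,0.4]]'>/dev/null; python3 -c "
from h import *
delta([.528,.295,.26],-27)
o,c=wrist();cv2.imwrite('pics/w3.png',c['frame'])"
```

```text
shift cm [ 0.18 -0.11  2.74] rot [-0.005  0.006 -1.729] | pos [ 0.539  -0.0302  0.2184] rpy [179.93   0.41 -27.08] F [ 0.1 -0.3 -2.4] M [-0.03 -0.07  0.01] q7 -31.4 w 0.0457 t 9.8
shift cm [-15.75 -28.46   1.29] rot [ 0.002  0.008 -0.001] | pos [ 0.5388 -0.0301  0.2721] rpy [179.91   0.45 -27.06] F [-0.4  0.5 -2.9] M [-0.06 -0.04 -0.01] q7 -30.1 w 0.0459 t 10.2
```

View pics/w3.png

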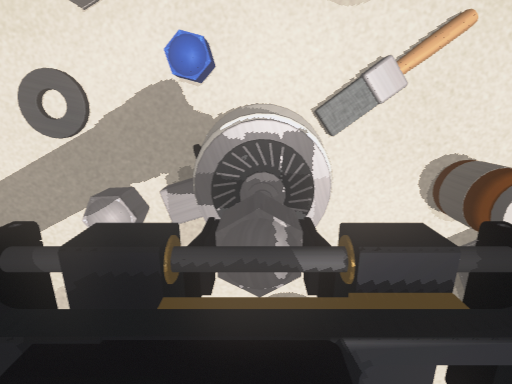

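The nut is held upright in the jaws at (260,240), and the washer and burr are left on the mill. Carrying it to the small tray.

```bash
python3 -m creep '[[-0.7,-1.2,0,0,0.008,0,0.4],[-1.3,-2.4,0,0,0,0,0.4],[-1.3,-2.4,0,0,0,0,0.4],[-1.3,-2.4,0,0,0,0,0.4],[-1.3,-2.4,0,0,0,0,0.4],[-1.3,-2.4,0,0,0,0,0.4],[-1.3,-2.4,0,0,0,0,0.4],[-1.3,-2.4,0,0,0,0,0.4],[-1.3,-2.4,0,0,0,0,0.4],[-1.3,-2.4,0,0,0,0,0.4],[-1.3,-2.4,0,0,0,0,0.4],[-1.3,-2.4,0,0,0,0,0.4],[-0.5,-1,0,0,0,0,0.4]]'>/dev/null; python3 -c "
from h import *
delta([.528,.295,.2],-27)"
```

```text
shift cm [1.66 1.7  6.68] rot [0.003 0.005 0.003] | pos [0.5213 0.3177 0.2668] rpy [179.8    0.28 -26.86] F [-1.5  0.2 -2. ] M [ 0.02 -0.01 -0.02] q7 -70.9 w 0.0462 t 11.55
```

```bash
python3 -m creep '[[0.8,0.8,2,0.003,0.005,0,0.4],[0.8,0.8,3,0,0,0,0.4],[0,0,3,0,0,0,0.4],[0,0,3,0,0,0,0.4],[0,0,2.5,0,0,0,0.4],[0,0,1.5,0,0,0,0.4],[0,0,0.8,0,0,0,0.4],[0,0,0,0,0,0,0.4]]'>/dev/null; python3 -c "
from h import *
delta([.528,.295,.0765],-27)"
```

```text
shift cm [0.44 0.18 2.57] rot [0.002 0.001 0.008] | pos [0.5249 0.2986 0.1022] rpy [ 1.7989e+02  4.0000e-02 -2.6530e+01] F [-0.9 -0.6 -2.9] M [-0.01 -0.    0.03] q7 -73.7 w 0.046 t 12.35
```

```bash
R='python3 st.py'; python3 -m creep '[[0.3,0.15,0.8,0.002,0.001,0.008,0.4],[0,0,0.7,0,0,0,0.4],[0,0,0.4,0,0,0,0.4],[0,0,0.2,0,0,0,0.4]]'>/dev/null;$R; python3 -m creep '[[0,0,0.1,0,0,0,0.4],[0,0,0.1,0,0,0,0.4]]'>/dev/null;$R
```

```text
shift cm [ 15.95  28.52 -10.85] rot [ 0.    -0.008 -1.729] | pos [0.5295 0.2968 0.0833] rpy [-179.7    -0.27  -27.07] F [-0.1  0.2 -2.5] M [-0.02 -0.03 -0.02] q7 -74.7 w 0.0456 t 12.75
shift cm [ 15.94  28.55 -11.03] rot [ 0.    -0.009 -1.729] | pos [0.5298 0.297  0.0816] rpy [-179.66   -0.29  -27.07] F [ 0.4 -0.6 -1.9] M [-0.07 -0.04 -0.04] q7 -74.8 w 0.0458 t 12.95
```

```bash
R='python3 st.py'; python3 -m creep '[[0,0,0.1,-0.004,0.004,0,0.4],[0,0,0.1,0,0,0,0.4]]'>/dev/null;$R; python3 -m creep '[[0,0,0.1,0,0,0,0.4]]'>/dev/null;$R; python3 -m creep '[[0,0,0.07,0,0,0,0.4]]'>/dev/null;$R
```

```text
shift cm [ 15.98  28.62 -11.02] rot [ 0.007 -0.009 -1.729] | pos [0.53   0.2973 0.0798] rpy [-179.87   -0.56  -27.06] F [ 0.4  1.2 -2.2] M [-0.   -0.    0.03] q7 -75.2 w 0.046 t 13.15
shift cm [ 15.98  28.63 -11.12] rot [ 0.007 -0.009 -1.729] | pos [0.53   0.2974 0.0789] rpy [-179.86   -0.58  -27.06] F [-0.6  0.2 -2.9] M [ 0.01 -0.06 -0.01] q7 -75.2 w 0.0462 t 13.25
shift cm [ 15.99  28.64 -11.17] rot [ 0.007 -0.009 -1.729] | pos [0.53   0.2975 0.0784] rpy [-179.87   -0.57  -27.05] F [-2.3 -2.7  2.3] M [-0.28  0.38  0.03] q7 -75.3 w 0.0461 t 13.35
```

```bash
python3 -m creep '[[0,0,0.04,0,0,0,0.4]]'>/dev/null;python3 st.py; python3 -m creep '[[0,0,0,0,0,0,0.6],[0,0,0,0,0,0,0.65],[0,0,0,0,0,0,0.75],[0,0,0,0,0,0,0.8],[0,0,-0.2,0,0,0,0.8]]'>/dev/null;python3 st.py
```

```text
shift cm [ 15.99  28.65 -11.16] rot [ 0.007 -0.009 -1.729] | pos [0.5301 0.2976 0.0784] rpy [-179.88   -0.59  -27.05] F [-2.  -0.9  2.3] M [-0.26  0.41  0.07] q7 -75.3 w 0.0459 t 13.45
shift cm [ 15.94  28.74 -10.89] rot [ 0.007 -0.013 -1.729] | pos [0.5312 0.2984 0.0816] rpy [-179.71   -0.69  -27.05] F [-0.2  0.9  0.2] M [-0.02 -0.05  0.02] q7 -75.2 w 0.068 t 13.95
```

```bash
python3 -m creep '[[0,0,-0.6,0,0,0,0.85],[0,0,-1,0,0,0,0.85],[0,0,-1.5,0,0,0,0.85],[0,0,-2,0,0,0,0.9],[0,0,-3,0,0,0,1],[0,0,-3,0,0,0,1],[0,0,-3,0,0,0,1],[0,0,-3,0,0,0,1],[0,0,-2,0,0,0,1],[2,3,0,0,0,0,1],[2,4,0,0,0,0,1],[2,4,0,0,0,0,1],[2,4,0,0,0,0,1],[2,4,0,0,0,0,1],[1,2,0,0,0,0,1],[0,0,0,0,0,0,1],[0,0,0,0,0,0,1]]'
python3 - <<'E'
from h import *
from cell import optics
a=optics.read_camera('top');b=optics.read_camera('scene')
cv2.imwrite('pics/end.png',np.hstack([cv2.resize(a['frame'][140:340,80:330],(400,320),interpolation=2),cv2.resize(b['frame'][110:310,170:420],(400,320),interpolation=2)]))
A=cloud(a);p=(.53,.297)
m=(np.hypot(A[...,0]-p[0],A[...,1]-p[1])<.04)&(A[...,2]>.02)
print(m.sum(),A[m].mean(0),A[m].max(0))
m=(abs(A[...,0]-.528)<.12)&(abs(A[...,1]-.295)<.1)&(A[...,2]>.018)&(A[...,2]<.06);print(cv2.minAreaRect((A[m][:,:2]*1000).astype(np.float32)))
E
```

```text
time_s: 15.65
tool_pos: [0.5308, 0.06, 0.3025]
tool_rot: [-178.8, -1.7, -26.5]
force: [-0.9, 0.4, -0.2]
grip_width: 0.0869
202 [0.53067269 0.29301295 0.03903355] [0.55614133 0.31799776 0.04845896]
((527.7125244140625, 295.62445068359375), (130.6057586669922, 168.6671905517578), 89.74868774414062)
```

View pics/end.png

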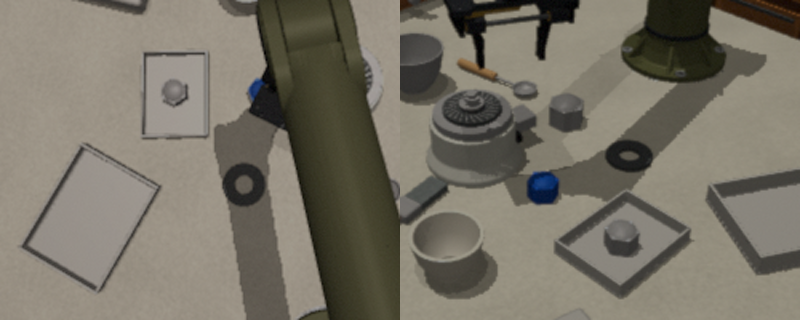

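The nut stands dome up in the small tray (left half (174,92), right half (621,238)). Its top is at about 46–48 mm, the tray has not moved, and the mill's spindle is bare. Handing in.

```bash
python3 -c "
from cell import order
print(order.sign_off())"
```

```text
the job is handed in; nothing more can be done
None
```

The domed nut is off the mill and standing dome up near the centre of the smaller white tray. The job is handed in, at about 15.7 s on the robot's clock.

- **Unscrewing:** I gripped the nut by its flats at 20 N and turned it clockwise. Gentle upward pulls of about 5–7 N told me when it was free. It came off the thread at about 1.6–1.75 rad, and it then lifted with only its own weight (about 2.5 N) on the wrist.
- **Forces:** No reading went above about 7 N, though I only read forces at the end of each short move. Contact when setting the nut down was about 5 N.
- **Last checks:** The pictures show the nut upright in the tray, with its highest reading at 48 mm where I expected about 46 mm. The tray is within 1 mm of where it was, the spindle is bare, and the gripper is open and clear.
- **Not fully checked:** The final pictures were crops with the arm covering part of the top view, so I did not recheck every bystander's position. Those in view looked undisturbed.
- **Irregularity:** On the first closing the tool drifted up about 5 mm, so I opened it, lowered it again and re-gripped before turning. The wrist force stayed within about 1 N.

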